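Push the base plate out over the filings tray

ROBOT

A 6-joint arm with a two-finger parallel gripper is mounted at the origin on the work surface. World frame = base frame: x ahead of the robot, y to its left, z up, the work surface at z = 0. Lengths are in m, angles in rad, forces in N, time in s.
With the tool pointing down it reaches from about 0.25 to 0.725 m from the base axis. Payload 4 kg.
Tool frame: the origin (TCP) lies midway between the tips of the shut fingers; the grasp point (between the pads) lies 19 mm behind it; z points along the fingers, y is the direction in which the jaws open and shut (so a half turn about z gives the same grasp; the last joint's range is limited). The gripper opens to 85 mm and grips with 20 to 120 N. Pads are 22 mm wide; open, the fingers measure 114 mm over their backs; the gripper's body (76 mm by 85 mm) begins 54 mm behind the grasp point. The pads swing forward as they close: fully open they stand 13 mm farther back than shut.
Start: joints at [1.268, 0.241, 0.005, 1.335, 0, 1.571], TCP at [0.149, 0.477, 0.231] pointing down, gripper open.
Joint ranges: [-2.72, 2.72], [-1.05, 1.87], [-1.09, 1.28], [-1.99, 2.15], [-1.42, 1.44], [-3.14, 3.14]. Speed limits (rad/s): [2.79, 2.79, 3.14, 3.14, 3.14, 3.14].

INTERFACE

Orientations are given as a unit quaternion [x, y, z, w].
In Python, from rig import bot, get_image, calibration, order, spotter gives the robot as it stands.
- The arm moves only by the tool servo_tool, never from a script. Its argument "commands" is a list of rows, each an object of numbers: "x", "y", "z": the shift along the world's x, y, z in m; "roll": the turn about the world's z in degrees. A call has exactly 10 rows; each row is the pose to reach, as a shift and turn from the pose commanded when the call began; what a row does not reach only later rows make up. A row lasts 1/10 s, in which the tool goes at most 50 mm and 8.59 degrees, less where a joint would pass 70% of its speed; a pose out of reach is approached as far as the arm can. A call with a gripper value outside its range is refused whole. "hand" is the opening, from 0 (shut) to 1 (fully open), set as the call begins (left out, the last holds). The fingers move at their own pace and stop on an object; "force" is the grip in N (left out, the last holds). Time passes only in rows, so rows that repeat a pose let the fingers close, or fill a call up. It gives the time, the measured TCP pose, the force and the opening at its end, in the units of the state.
- bot.get_state(): the state, without advancing time (a new reading comes with each control period).
- get_image(name): name is "scene" or "side" or "wrist"; returns the picture (480x640x3 uint8, red, green, blue); there is no depth.
- calibration(name): a dict with "intrinsics" (3x3 intrinsics, pixels), "rvec" (rotation vector, rad) and "tvec" (3), from world to camera coordinates, as OpenCV has them; the wrist camera has in their place "tool_from_camera" (4x4, takes a point from camera to tool coordinates, whose origin is the TCP and whose axes are the flange's). Camera axes: x right, y down, z forward; pixel columns grow to the right and rows downward; lengths in m; the calibration is good to about 2 mm. A picture is of the moment at which its call begins: read the wrist's pose just before it. calibration takes no time and is no camera call.
- order.sign_off(): hands the job in, once; it reports no verdict.
Trained networks look in the newest picture that a camera, given by its name, has taken for a name from the list of things; names that differ only in an ending like _2 or _b are one class to them, and where a whole thing is asked for, a point or a joint stands for the part that bears it (a point fixed in the world has none). Each returns a list of dicts, best first, with "score" (0 to 1); they miss things now and then, are a little off and sometimes report something else, mostly with a low value. They report only what shows in the picture. A call takes as long as a camera call. They do not tell look-alikes from the thing itself.
- spotter.look_for(camera, label): "box" ([left, top, right, bottom] in pixels, round what is visible of it).
- spotter.regions_of(camera, label): "region" (480x640 bool, what is visible of it) and "box" ([left, top, right, bottom] in pixels, round what is visible of it).
The state is a dict: "time_s": time; "joint_pos": joint angles; "qd": joint speeds; "tau": joint torques, N m; "tool_pos": TCP position; "eef_rot": TCP orientation; "ft_force": force on the tool from outside, world axes, zero at the start; "wrist_torque": the same for the moment, N m; "finger_gap": opening from 0.0 (shut) to 1.0 (fully open).
Only numpy, scipy, OpenCV 4.12 (cv2) and the standard library are available. Lean on these libraries where they do the work, as an engineer would, in place of code of your own. Each camera call takes 0.05 s, during which the arm holds its last target.

TASK

The end of the thin metal plate lying on the wooden ledge is to be filed next: push the plate along the ledge with the fingertips until about a third of its length sticks out past the end where the flat steel tray stands, pointing straight out along the ledge and still lying flat. Only push it: do not lift it or let it tip off, leave the other things where they stand, and finish with the robot clear of everything.

Things in the scene. Friction and masses are not known exactly. Their poses are not given: they have to be found in the camera images.
- ledge: Fixed varnished brown wooden riser. Its lower part is a flat lane 340 mm long (along its own y), 120 mm deep (own x from -60 to +60 mm) and 60 mm high, open at both ends and along the near (-x) side. Along the lane's far side (own x from +60 to +130 mm) runs a step 78 mm high, that is 18 mm above the lane, which is a fence for the plate. Origin: on the table under the centre of the lane. z up.
- ledge_left_end (a point): Middle of the lane's +y end edge, on the lane's top surface (60 mm above the table), 170 mm along own y from the ledge's origin.
- ledge_right_end (a point): Middle of the lane's -y end edge, on the lane's top surface, 170 mm along own -y from the ledge's origin.
- plate: Loose bare aluminium plate with four small dark drill marks on top, 120 mm long (own y), 80 mm wide (own x), 6 mm thick, 0.1 to 0.2 kg, lying flat on the lane and up to about 11 degrees askew. It balances at its centre, so it tips off when 60 mm stick out. Origin: centre of its underside.
- tray: Loose low open steel tray, 120 x 130 mm (x, y) and 22 mm high, on the table just beyond one end of the lane (either end); it marks the end to push towards. Origin: centre of its underside.
- pot: Loose white ceramic pot, 74 mm across and 70 mm high, on the table beyond the other end of the lane. Stays put. Origin: centre of its underside.
- tower: Small loose grey model tower on a round black base 32 mm across, 48 mm high, standing on the ledge's step. Stays put. Origin: centre of its underside.
- tree: Small loose green model tree on a round black base 32 mm across, 42 mm high, standing on the ledge's step. Stays put. Origin: centre of its underside.
- jar: Small loose grey paint jar, 34 mm across, 50 mm high, standing on the ledge's step. Stays put. Origin: centre of its underside.
- brush: Loose brush 170 mm long lying on the table, away from the ledge. Stays put.
- bottle: Loose clear drink bottle, 64 mm across, 200 mm high, on the table, away from the ledge. Stays put. Origin: centre of its underside.
- cup: Loose paper-coloured cup, 84 mm across, 100 mm high, on the table, away from the ledge. Stays put. Origin: centre of its underside.
There are look-alikes about, which are no part of the job. There is more than one size of the plate; the job needs the largest.

How it is judged:
By the outcome, as a careful person would: the job done as asked, in the order asked, and still so for the second after the job is handed in, with the robot touching nothing.
It also fails if it takes over 46 s, if anything falls off the work surface, if the arm or the gripper's body presses on something with over 40 N, if the wrist force passes 120 N, or if a joint passes its speed limit or range.

## Working session

There is one attempt and no reset: what is moved stays moved. The work goes in short steps, Python scripts to look and compute and a tool call to move; the robot and the scene stay as the last step left them, time stands still between calls to the robot, and variables do not carry over. Pictures are saved under pics/ and viewed, and the job is handed in when it is done.

Besides the shell and the picture viewer there is one more tool, called in YAML: its name, and indented under it one key for each argument. servo_tool: Moves the arm, as the interface text tells. Its arguments: {"type":"object","properties":{"commands":{"type":"array","items":{"type":"object","properties":{"x":{"type":"number"},"y":{"type":"number"},"z":{"type":"number"},"roll":{"type":"number"}}}},"hand":{"type":"number"},"force":{"type":"number"}},"required":["commands"]}

```bash
mkdir -p pics
python3 - <<'E'
from rig import bot,get_image,calibration
import cv2
for n in("scene","side","wrist"):
    cv2.imwrite(f"pics/{n}0.png",get_image(n)[:,:,::-1])
    print(n,calibration(n))
print(bot.get_state())
E
```

```text
scene {'intrinsics': array([[484.048102  ,   0.        , 320.60966996],
       [  0.        , 484.048102  , 231.75599519],
       [  0.        ,   0.        ,   1.        ]]), 'rvec': array([ 1.14992101,  2.36127723, -1.00863175]), 'tvec': array([ 0.32832575, -0.24510611,  1.55400757])}
side {'intrinsics': array([[562.0358193 ,   0.        , 321.87428946],
       [  0.        , 562.0358193 , 235.20205103],
       [  0.        ,   0.        ,   1.        ]]), 'rvec': array([ 2.17369665, -0.22564998,  0.08598178]), 'tvec': array([-0.49786037,  0.13754096,  1.34708924])}
wrist {'intrinsics': array([[350.2945521 ,   0.        , 324.32072821],
       [  0.        , 350.2945521 , 241.19288697],
       [  0.        ,   0.        ,   1.        ]]), 'tool_from_camera': array([[ 2.95610648e-04, -9.59137869e-01, -2.82938970e-01,
         7.19197296e-02],
       [ 9.99999812e-01,  1.31426380e-04,  5.99262004e-04,
        -1.19367339e-03],
       [-5.37589237e-04, -2.82939094e-01,  9.59137727e-01,
        -1.43732717e-01],
       [ 0.00000000e+00,  0.00000000e+00,  0.00000000e+00,
         1.00000000e+00]])}
{'time_s': 0.15, 'joint_pos': array([1.26798408e+00, 2.41231897e-01, 4.02914847e-03, 1.33523951e+00,
       3.90770680e-06, 1.57079096e+00]), 'qd': array([ 0.0015283 , -0.00115505,  0.00247691, -0.00060298,  0.0002255 ,
        0.00245396]), 'tau': array([-4.26270731e-05, -3.72634113e+01,  2.52638537e+01,  1.23427663e-02,
       -7.79959282e-05, -2.50473562e-07]), 'tool_pos': array([0.14895338, 0.47677641, 0.23061977]), 'eef_rot': array([ 1.50825616e-01,  9.88560042e-01, -8.13256947e-04, -1.26060370e-04]), 'ft_force': array([0.43012017, 0.30113773, 0.54324094]), 'wrist_torque': array([-1.58901238e-03,  2.30294749e-02, -8.65574337e-05]), 'finger_gap': 0.9999805716257254}
```

View pics/scene0.png

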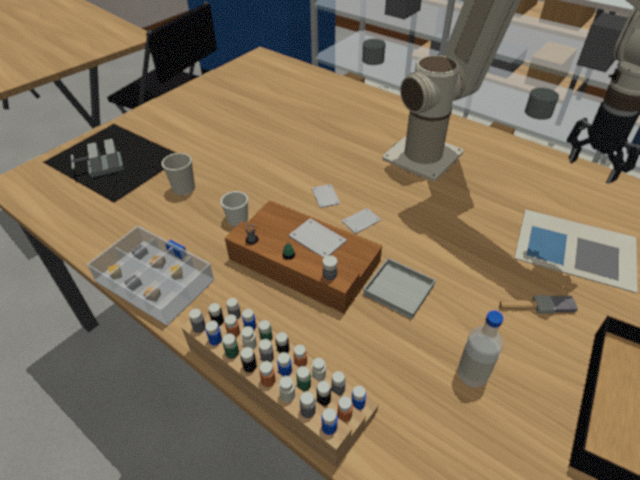

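View pics/side0.png

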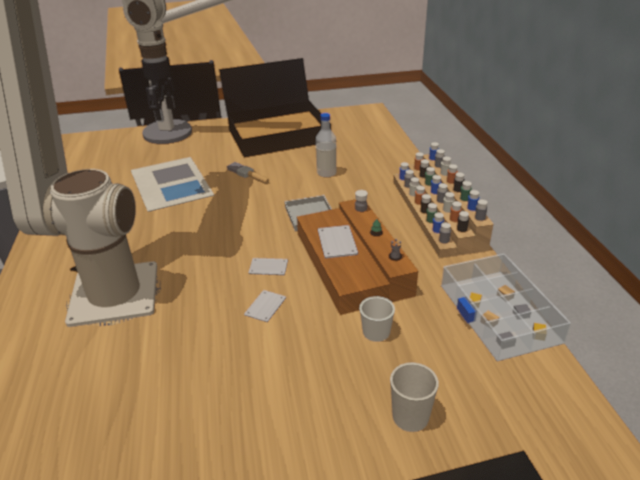

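View pics/wrist0.png

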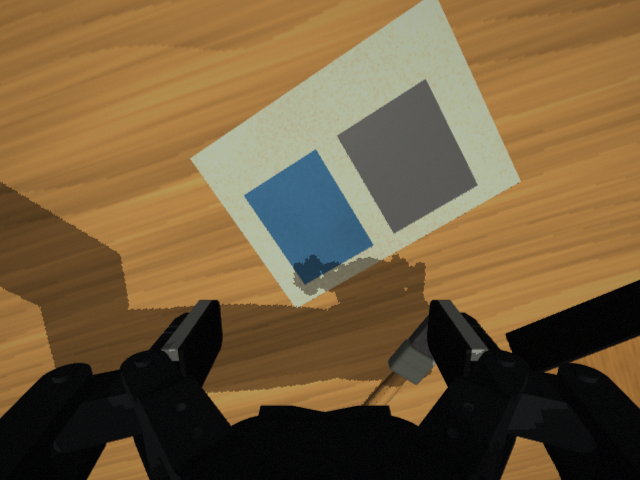

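```bash
cat > h.py <<'E'
import numpy as np,cv2
from rig import bot,get_image,calibration,spotter
from scipy.spatial.transform import Rotation as R
def cam(n):
    c=calibration(n);K=c["intrinsics"]
    if n=="wrist":
        s=bot.get_state();T=np.eye(4);T[:3,:3]=R.from_quat(s["eef_rot"]).as_matrix();T[:3,3]=s["tool_pos"]
        W=np.linalg.inv(T@c["tool_from_camera"]);return K,W[:3,:3],W[:3,3]
    return K,cv2.Rodrigues(c["rvec"])[0],c["tvec"]
def back(C,uv,z):
    K,r,t=C;uv=np.atleast_2d(uv).astype(float);o=-r.T@t
    d=(np.c_[uv,np.ones(len(uv))]@np.linalg.inv(K).T)@r
    return o+d*((z-o[2])/d[:,2])[:,None]
def proj(C,P):
    K,r,t=C;p=(np.atleast_2d(P)@r.T+t)@K.T;return p[:,:2]/p[:,2:]
E
python3 - <<'E'
from h import *
import pickle
out={}
for n in("scene","side"):
    im=get_image(n);C=cam(n)
    for l in("ledge","plate","tray","pot","tower","tree","jar"):
        r=spotter.regions_of(n,l);out[n,l]=r
        for q in r[:4]:
            m=q["region"].astype(np.uint8)
            cs=max(cv2.findContours(m,0,2)[0],key=cv2.contourArea)
            z={"plate":.066,"tray":.011,"pot":.035,"tower":.1,"tree":.1,"jar":.1,"ledge":.06}[l]
            b=cv2.minAreaRect(cs);ct=back(C,b[0],z)[0]
            print(n,l,round(q["score"],2),np.round(q["box"]),ct.round(3))
            if l=="plate":
                w=back(C,cs[:,0],z)[:,:2]
                rr=cv2.minAreaRect((w*1000).astype(np.float32));print("   table",rr)
    cv2.imwrite(f"pics/{n}1.png",cv2.resize((im[190:310,200:450] if n=="scene" else im[170:320,270:430])[:,:,::-1],None,fx=3.2 if n=="scene" else 4,fy=3.2 if n=="scene" else 4,interpolation=2))
pickle.dump(out,open("o.pkl","wb"))
E
```

```text
scene ledge 0.6 [226. 204. 380. 314.] [0.604 0.002 0.06 ]
scene plate 0.78 [290. 221. 346. 254.] [0.551 0.008 0.066]
   table ((549.8607788085938, 6.9147796630859375), (125.09618377685547, 83.24153900146484), 87.72772216796875)
scene plate 0.74 [312. 183. 340. 208.] [ 0.409 -0.077  0.066]
   table ((408.269775390625, -77.79330444335938), (86.91829681396484, 55.48322296142578), 56.59956741333008)
scene plate 0.64 [340. 208. 381. 232.] [0.432 0.056 0.066]
   table ((431.0662841796875, 56.16099548339844), (59.2802619934082, 86.32219696044922), 73.60604095458984)
scene tray 0.76 [363. 259. 433. 322.] [0.518 0.228 0.011]
scene pot 0.71 [222. 188. 249. 224.] [ 0.575 -0.266  0.035]
scene tower 0.76 [246. 222. 261. 245.] [ 0.667 -0.103  0.1  ]
scene tree 0.59 [283. 245. 292. 261.] [0.651 0.002 0.1  ]
scene tree 0.2 [246. 229. 257. 244.] [ 0.667 -0.101  0.1  ]
scene jar 0.79 [319. 253. 338. 279.] [0.631 0.109 0.1  ]
side ledge 0.93 [294. 202. 415. 315.] [ 0.584 -0.061  0.06 ]
side ledge 0.64 [391. 243. 401. 262.] [ 0.676 -0.066  0.06 ]
side plate 0.91 [316. 226. 356. 256.] [ 0.546 -0.005  0.066]
   table ((545.367919921875, -2.4436798095703125), (126.33798217773438, 80.11011505126953), 87.26119232177734)
side plate 0.78 [248. 261. 286. 279.] [ 0.367 -0.068  0.066]
   table ((367.38482666015625, -65.83509826660156), (60.03901672363281, 84.13323974609375), 74.70134735107422)
side plate 0.58 [246. 290. 284. 320.] [ 0.344 -0.199  0.066]
   table ((345.277099609375, -198.15638732910156), (87.13024139404297, 57.43783950805664), 54.467586517333984)
side tray 0.88 [286. 194. 328. 232.] [0.514 0.242 0.011]
side pot 0.56 [360. 296. 395. 340.] [ 0.575 -0.258  0.035]
side tower 0.47 [388. 242. 401. 260.] [ 0.656 -0.121  0.1  ]
side tree 0.51 [371. 220. 379. 238.] [ 0.641 -0.015  0.1  ]
side jar 0.65 [355. 189. 368. 214.] [0.636 0.115 0.1  ]
```

View pics/scene1.png

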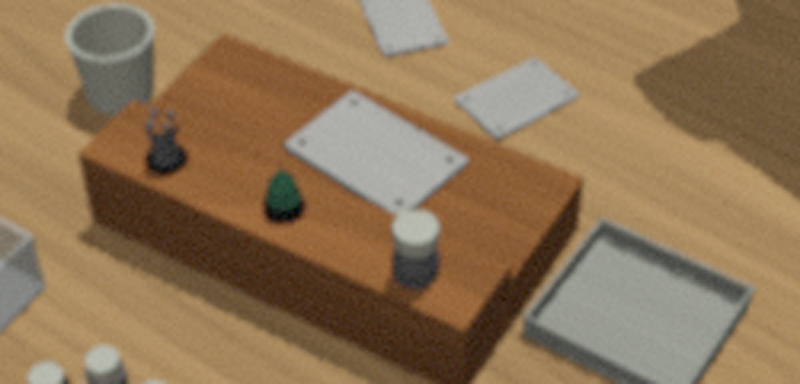

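View pics/side1.png

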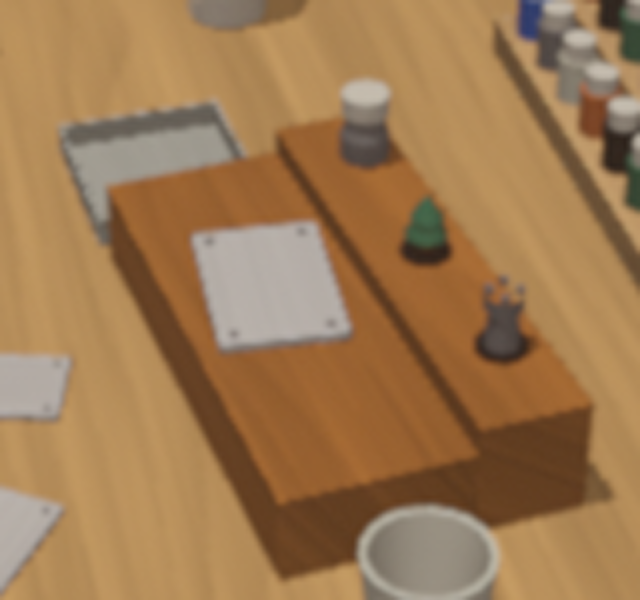

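Run:
```python
from h import *
from scipy.optimize import least_squares
S=lambda u,v:(200+u/3.2,190+v/3.2)
D=lambda u,v:(270+u/4,170+v/4)
obs=[("side",(-60,170,60),D(108,187)),("side",(-60,-170,60),D(280,503)),("side",(60,-170,60),D(478,458)),("side",(130,-170,78),D(591,405)),("side",(-60,-170,0),D(285,577)),("side",(60,170,78),D(278,133)),
("scene",(-60,-170,60),S(225,36)),("scene",(-60,170,60),S(582,180)),("scene",(130,170,78),S(463,333)),("scene",(130,-170,78),S(82,154))]
C={n:cam(n) for n in("scene","side")}
def mk(p,l):
    c,s=np.cos(p[2]),np.sin(p[2]);l=np.asarray(l)/1e3
    return np.array([p[0]+c*l[0]-s*l[1],p[1]+s*l[0]+c*l[1],l[2]])
for sel in("scene","side",""):
    o=[x for x in obs if sel in x[0]]
    f=lambda p:np.concatenate([proj(C[n],mk(p,l))[0]-uv for n,l,uv in o])
    r=least_squares(f,[.58,0,0.]);p=r.x
    print(sel,p.round(4),np.rad2deg(p[2]).round(2),f(p).round(1))
    po=[]
    for n,uvs in(("side",[D(190,234),D(316,223),D(351,329),D(221,345)]),("scene",[S(351,92),S(285,146),S(398,210),S(468,158)])):
        if sel in n:
            w=back(C[n],uvs,.066)[:,:2]
            d=w-p[:2];c,s=np.cos(p[2]),np.sin(p[2])
            print(n,"plate corners in ledge frame mm\n",(np.c_[d@[c,s],d@[-s,c]]*1e3).round(1))
```

```text
scene [ 0.5503 -0.0112  0.119 ] 6.82 [-0.1 -1.   1.3  0.1  0.3  0.3 -1.6 -0.1]
scene plate corners in ledge frame mm
 [[-46.7 -34.3]
 [ 31.8 -45.2]
 [ 44.9  65.7]
 [-29.4  83.6]]
side [ 0.5489 -0.0205  0.1211] 6.94 [-0.3 -0.9 -0.3  0.1  0.7 -0.6  1.5 -0.2 -1.5  1.8 -0.2 -1.4]
side plate corners in ledge frame mm
 [[-28.7  86.1]
 [ 51.   70.3]
 [ 31.3 -42.7]
 [-47.  -31.3]]
 [ 0.5494 -0.0157  0.1213] 6.95 [-0.4 -1.9 -0.6 -1.3  0.3 -2.   1.  -1.6 -1.7  0.3 -0.5 -2.3 -1.2 -1.8
  0.  -1.1 -0.9 -1.  -2.6 -0.9]
side plate corners in ledge frame mm
 [[-29.8  81.4]
 [ 49.9  65.6]
 [ 30.2 -47.4]
 [-48.1 -36. ]]
scene plate corners in ledge frame mm
 [[-45.4 -30. ]
 [ 33.2 -41. ]
 [ 46.5  69.9]
 [-27.8  87.9]]
```

servo_tool:
  commands:
    - {"x":0.02,"y":-0.03,"z":0,"roll":-4}
    - {"x":0.04,"y":-0.06,"z":0,"roll":-8}
    - {"x":0.06,"y":-0.09,"z":0,"roll":-12}
    - {"x":0.08,"y":-0.12,"z":0,"roll":-16}
    - {"x":0.1,"y":-0.15,"z":0,"roll":-20}
    - {"x":0.125,"y":-0.18,"z":0,"roll":-24}
    - {"x":0.15,"y":-0.21,"z":0,"roll":-28}
    - {"x":0.175,"y":-0.24,"z":0,"roll":-31}
    - {"x":0.2,"y":-0.27,"z":0,"roll":-33}
    - {"x":0.2,"y":-0.29,"z":0,"roll":-35}
  hand: 0.55

```text
time_s: 1.95
tool_pos: [0.3515, 0.1856, 0.2315]
eef_rot: [0.443, 0.896, 0.0, 0.001]
ft_force: [-0.7, 0.0, 1.1]
finger_gap: 0.552
```

servo_tool:
  commands:
    - {"x":0.02,"y":-0.03,"z":0,"roll":-4}
    - {"x":0.04,"y":-0.06,"z":0,"roll":-8}
    - {"x":0.06,"y":-0.09,"z":0,"roll":-12}
    - {"x":0.08,"y":-0.12,"z":0,"roll":-16}
    - {"x":0.1,"y":-0.15,"z":0,"roll":-20}
    - {"x":0.13,"y":-0.18,"z":0,"roll":-24}
    - {"x":0.16,"y":-0.22,"z":0,"roll":-27}
    - {"x":0.19,"y":-0.25,"z":0,"roll":-30.7}
    - {"x":0.209,"y":-0.287,"z":0,"roll":-30.7}
    - {"x":0.209,"y":-0.287,"z":0,"roll":-30.7}

```text
time_s: 2.95
tool_pos: [0.56, -0.104, 0.2302]
eef_rot: [0.665, 0.747, -0.0, 0.001]
ft_force: [-0.2, 0.8, -0.8]
finger_gap: 0.548
```

Run:
```python
from h import *
s=bot.get_state();C=cam("wrist");im=get_image("wrist")
print(s["time_s"],s["tool_pos"],s["eef_rot"],s["joint_pos"],s["finger_gap"])
cv2.imwrite("pics/w2.png",im[:,:,::-1])
cv2.imwrite("pics/s2.png",get_image("side")[:,:,::-1])
```

```text
2.95 [ 0.5599968  -0.10403257  0.23016568] [ 6.64942173e-01  7.46894461e-01 -4.52627797e-04  6.04760557e-04] [-0.18293313  0.3802389   0.1963573   1.38634901 -0.00140085  1.27189976] 0.5475510593163659
```

View pics/w2.png

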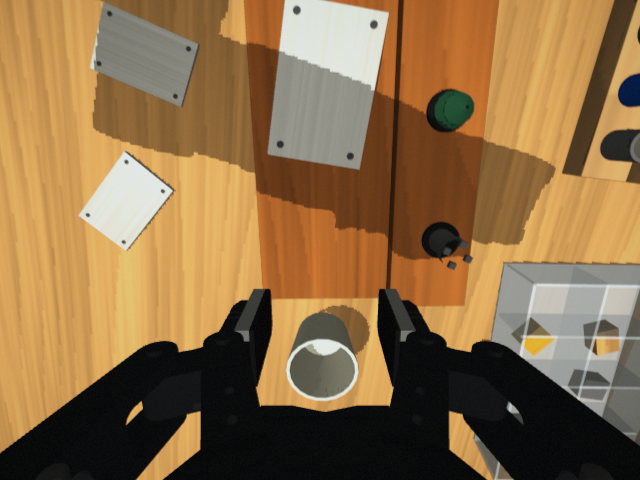

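View pics/s2.png

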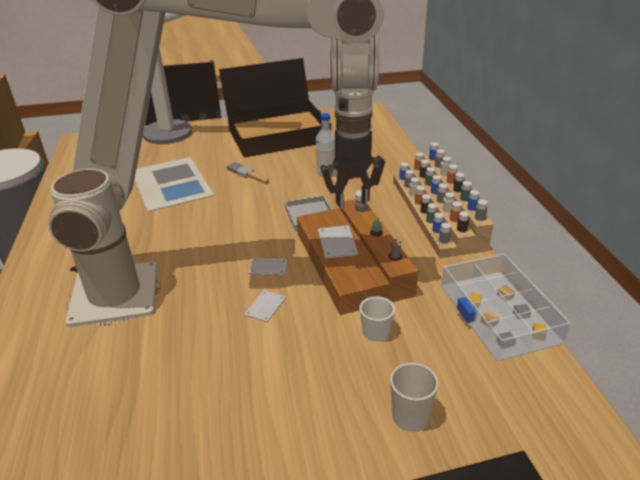

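Run:
```python
from h import *
C=cam("wrist")
w=back(C,[(263,298),(246,0),(388,298),(397,30)],.06);print("ledge near R,near up,fence R,fence up\n",w.round(4))
for a,b in((0,1),(2,3)):
    d=w[b]-w[a];print(np.rad2deg(np.arctan2(-d[0],d[1])))
w=back(C,[(267,154),(360,170),(389,12)],.066);print("plate",w.round(4));d=w[2]-w[1];print(np.rad2deg(np.arctan2(-d[0],d[1])),np.linalg.norm(d),np.linalg.norm(w[1]-w[0]))
print(proj(C,bot.get_state()["tool_pos"]))
p=(.5494,-.0157,.1213)
c,s=np.cos(p[2]),np.sin(p[2])
for l in [(-60,-170),(60,-170),(60,0)]:
    x,y=np.array(l)/1e3;print(l,proj(C,[p[0]+c*x-s*y,p[1]+s*x+c*y,.06]))
```

```text
ledge near R,near up,fence R,fence up
 [[ 0.5071 -0.1869  0.06  ]
 [ 0.4761  0.0649  0.06  ]
 [ 0.629  -0.1722  0.06  ]
 [ 0.5964  0.0585  0.06  ]]
7.019215011331197
8.030590680606673
plate [[ 0.5018 -0.049   0.066 ]
 [ 0.5828 -0.0528  0.066 ]
 [ 0.5872  0.0682  0.066 ]]
-2.1179265708368056 0.1210629696791221 0.0810239517600487
[[325.29319062 301.87686538]]
(-60, -170) [[265.98547856 302.7676703 ]]
(60, -170) [[387.68393161 302.63228737]]
(60, 0) [[397.55376872 120.42739627]]
```

servo_tool:
  commands:
    - {"z":-0.03}
    - {"z":-0.06}
    - {"z":-0.09}
    - {"z":-0.115}
    - {"z":-0.135}
    - {"z":-0.15}
    - {"z":-0.16}
    - {"z":-0.165}
    - {"z":-0.165}
    - {"z":-0.165}

```text
validation failed for argument at $.co...
```

Run:
```python
from h import *
s=bot.get_state()
print(s["time_s"],s["tool_pos"],s["ft_force"])
cv2.imwrite("pics/w3.png",get_image("wrist")[:,:,::-1])
im=get_image("side");cv2.imwrite("pics/s3.png",cv2.resize(im[170:320,270:430,::-1],None,fx=4,fy=4,interpolation=2))
```

```text
3.05 [ 0.5579796  -0.10052568  0.23056569] [-0.09043791 -0.55025994  0.19347931]
```

View pics/w3.png

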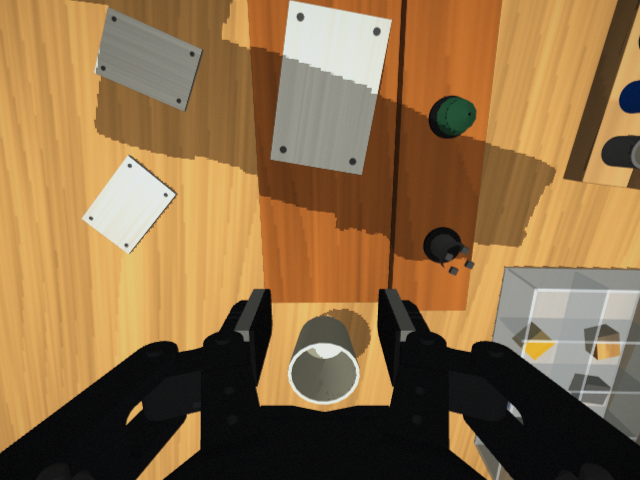

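View pics/s3.png

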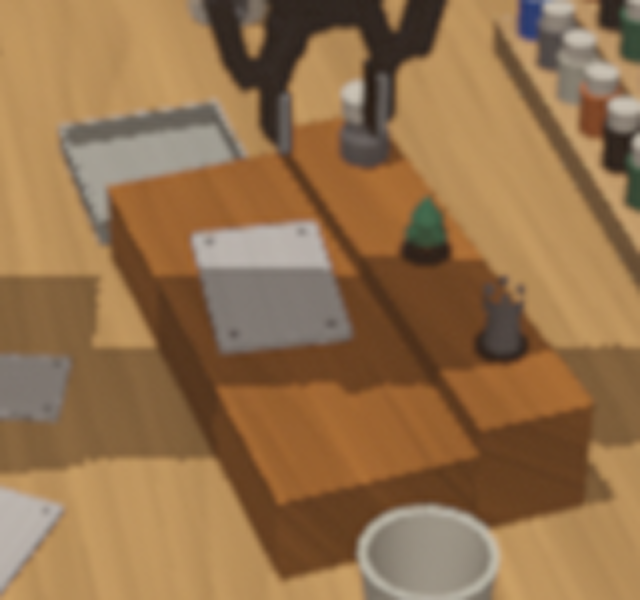

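servo_tool:
  commands:
    - {"x":0,"y":0,"roll":0,"z":-0.03}
    - {"x":0,"y":0,"roll":0,"z":-0.06}
    - {"x":0,"y":0,"roll":0,"z":-0.09}
    - {"x":0,"y":0,"roll":0,"z":-0.115}
    - {"x":0,"y":0,"roll":0,"z":-0.135}
    - {"x":0,"y":0,"roll":0,"z":-0.15}
    - {"x":0,"y":0,"roll":0,"z":-0.16}
    - {"x":0,"y":0,"roll":0,"z":-0.165}
    - {"x":0,"y":0,"roll":0,"z":-0.165}
    - {"x":0,"y":0,"roll":0,"z":-0.165}

```text
time_s: 4.15
tool_pos: [0.5587, -0.0996, 0.0672]
eef_rot: [0.663, 0.749, 0.0, 0.001]
ft_force: [-0.4, 0.1, -0.2]
finger_gap: 0.55
```

Run:
```python
from h import *
s=bot.get_state()
print(s["time_s"],s["tool_pos"],s["ft_force"])
cv2.imwrite("pics/w4.png",get_image("wrist")[:,:,::-1])
im=get_image("side");cv2.imwrite("pics/s4.png",cv2.resize(im[170:320,270:430,::-1],None,fx=4,fy=4,interpolation=2))
```

```text
4.15 [ 0.55865436 -0.09956783  0.06721445] [-0.39528005  0.13318135 -0.18408274]
```

View pics/w4.png

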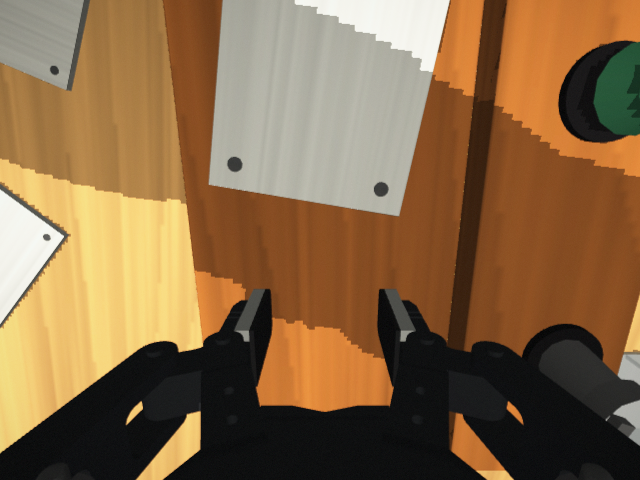

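View pics/s4.png

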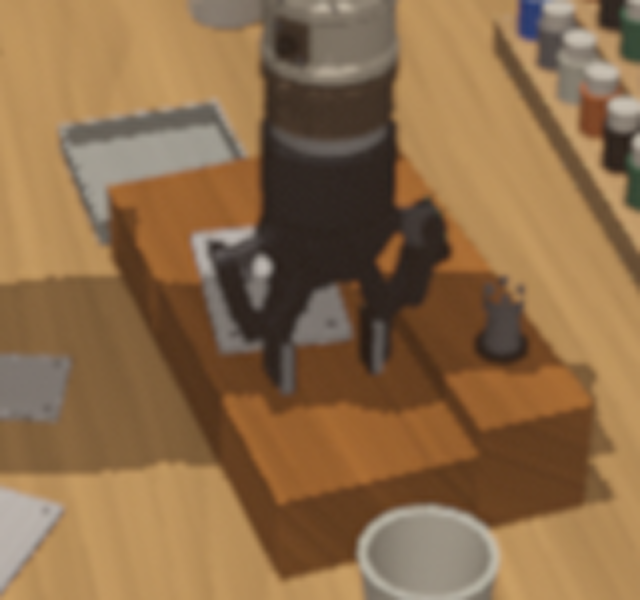

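servo_tool:
  commands:
    - {"x":0,"y":0,"roll":0,"z":-0.001}
    - {"x":0,"y":0,"roll":0,"z":-0.002}
    - {"x":0,"y":0,"roll":0,"z":-0.003}
    - {"x":0,"y":0,"roll":0,"z":-0.004}
    - {"x":0,"y":0,"roll":0,"z":-0.005}
    - {"x":0,"y":0,"roll":0,"z":-0.005}
    - {"x":0,"y":0,"roll":0,"z":-0.005}
    - {"x":0,"y":0,"roll":0,"z":-0.005}
    - {"x":0,"y":0,"roll":0,"z":-0.005}
    - {"x":0,"y":0,"roll":0,"z":-0.005}

```text
time_s: 5.25
tool_pos: [0.5581, -0.0998, 0.0614]
eef_rot: [0.663, 0.749, 0.0, 0.0]
ft_force: [0.1, 0.5, -0.1]
finger_gap: 0.551
```

servo_tool:
  commands:
    - {"x":0,"y":0,"roll":0,"z":-0.0005}
    - {"x":0,"y":0,"roll":0,"z":-0.001}
    - {"x":0,"y":0,"roll":0,"z":-0.0015}
    - {"x":0,"y":0,"roll":0,"z":-0.002}
    - {"x":0,"y":0,"roll":0,"z":-0.002}
    - {"x":0,"y":0,"roll":0,"z":-0.002}
    - {"x":0,"y":0,"roll":0,"z":-0.002}
    - {"x":0,"y":0,"roll":0,"z":-0.002}
    - {"x":0,"y":0,"roll":0,"z":-0.002}
    - {"x":0,"y":0,"roll":0,"z":-0.002}

```text
time_s: 6.25
tool_pos: [0.5581, -0.0998, 0.0593]
eef_rot: [0.663, 0.749, -0.0, 0.0]
ft_force: [-1.1, 0.0, 0.3]
finger_gap: 0.552
```

servo_tool:
  commands:
    - {"x":0,"y":0,"roll":0,"z":-0.0005}
    - {"x":0,"y":0,"roll":0,"z":-0.001}
    - {"x":0,"y":0,"roll":0,"z":-0.0015}
    - {"x":0,"y":0,"roll":0,"z":-0.002}
    - {"x":0,"y":0,"roll":0,"z":-0.002}
    - {"x":0,"y":0,"roll":0,"z":-0.002}
    - {"x":0,"y":0,"roll":0,"z":-0.002}
    - {"x":0,"y":0,"roll":0,"z":-0.002}
    - {"x":0,"y":0,"roll":0,"z":-0.002}
    - {"x":0,"y":0,"roll":0,"z":-0.002}

```text
time_s: 7.25
tool_pos: [0.5581, -0.0997, 0.0576]
eef_rot: [0.663, 0.749, 0.0, 0.0]
ft_force: [-2.0, 0.5, 5.6]
finger_gap: 0.548
```

servo_tool:
  commands:
    - {"x":0,"y":0,"roll":0,"z":-0.0005}
    - {"x":0,"y":0,"roll":0,"z":-0.001}
    - {"x":0,"y":0,"roll":0,"z":-0.0015}
    - {"x":0,"y":0,"roll":0,"z":-0.0015}
    - {"x":0,"y":0,"roll":0,"z":-0.0015}
    - {"x":0,"y":0,"roll":0,"z":-0.0015}
    - {"x":0,"y":0,"roll":0,"z":-0.0015}
    - {"x":0,"y":0,"roll":0,"z":-0.0015}
    - {"x":0,"y":0,"roll":0,"z":-0.0015}
    - {"x":0,"y":0,"roll":0,"z":-0.0015}

```text
time_s: 8.25
tool_pos: [0.5581, -0.0997, 0.0575]
eef_rot: [0.663, 0.749, 0.0, 0.0]
ft_force: [-4.2, 0.4, 14.0]
finger_gap: 0.551
```

servo_tool:
  commands:
    - {"x":0,"y":0,"roll":0,"z":0.004}
    - {"x":0,"y":0,"roll":0,"z":0.004}
    - {"x":-0.001,"y":0.008,"roll":0,"z":0.004}
    - {"x":-0.002,"y":0.016,"roll":0,"z":0.004}
    - {"x":-0.003,"y":0.024,"roll":0,"z":0.004}
    - {"x":-0.0037,"y":0.03,"roll":0,"z":0.004}
    - {"x":-0.0044,"y":0.036,"roll":0,"z":0.004}
    - {"x":-0.0052,"y":0.042,"roll":0,"z":0.004}
    - {"x":-0.0059,"y":0.048,"roll":0,"z":0.004}
    - {"x":-0.0066,"y":0.054,"roll":0,"z":0.004}

```text
time_s: 9.25
tool_pos: [0.5515, -0.0453, 0.0598]
eef_rot: [0.663, 0.749, -0.0, 0.0]
ft_force: [0.8, -1.4, -0.3]
finger_gap: 0.552
```

servo_tool:
  commands:
    - {"x":-0.0007,"y":0.006,"roll":0,"z":0}
    - {"x":-0.0015,"y":0.012,"roll":0,"z":0}
    - {"x":-0.0022,"y":0.018,"roll":0,"z":0}
    - {"x":-0.0029,"y":0.024,"roll":0,"z":0}
    - {"x":-0.0037,"y":0.03,"roll":0,"z":0}
    - {"x":-0.0044,"y":0.036,"roll":0,"z":0}
    - {"x":-0.0052,"y":0.042,"roll":0,"z":0}
    - {"x":-0.0059,"y":0.048,"roll":0,"z":0}
    - {"x":-0.0064,"y":0.052,"roll":0,"z":0}
    - {"x":-0.0066,"y":0.054,"roll":0,"z":0}

```text
time_s: 10.25
tool_pos: [0.5448, 0.0087, 0.0598]
eef_rot: [0.663, 0.749, -0.0, 0.0]
ft_force: [-0.1, -0.8, 0.0]
finger_gap: 0.552
```

Run:
```python
from h import *
get_image("scene")
s=bot.get_state()
print(s["time_s"],s["tool_pos"],s["ft_force"])
cv2.imwrite("pics/w5.png",get_image("wrist")[:,:,::-1])
im=get_image("side");cv2.imwrite("pics/s5.png",cv2.resize(im[170:320,270:430,::-1],None,fx=4,fy=4,interpolation=2))
```

```text
10.3 [0.54480294 0.00890066 0.05980824] [ 0.18572175 -0.05858833  0.22357271]
```

View pics/w5.png

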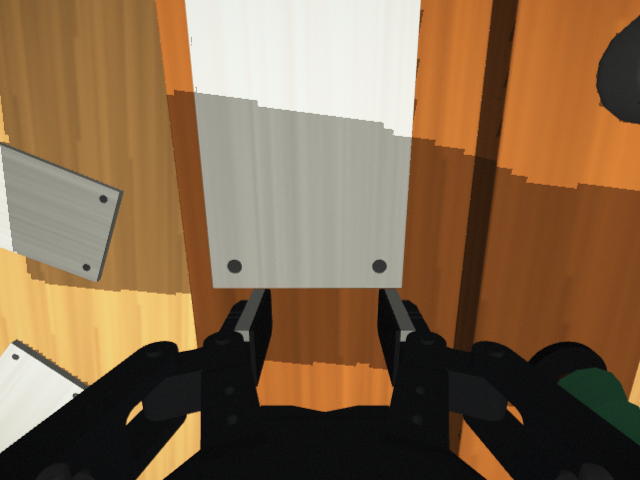

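View pics/s5.png

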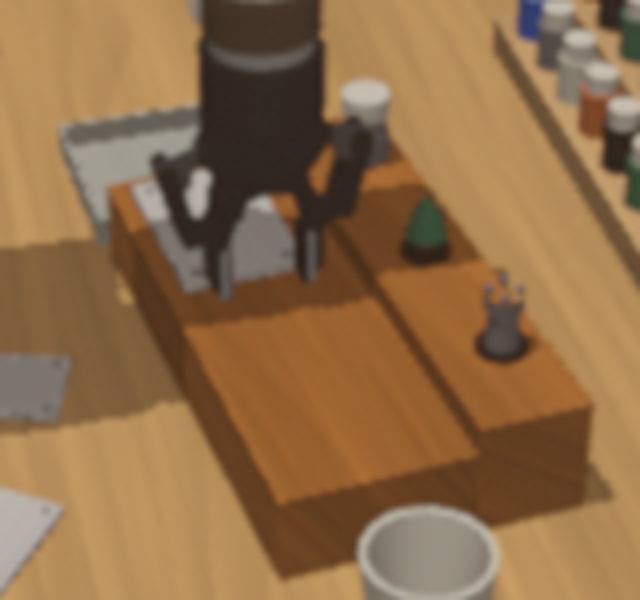

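servo_tool:
  commands:
    - {"x":-0.0006,"y":0.005,"roll":0,"z":0}
    - {"x":-0.0012,"y":0.01,"roll":0,"z":0}
    - {"x":-0.0018,"y":0.015,"roll":0,"z":0}
    - {"x":-0.0025,"y":0.02,"roll":0,"z":0}
    - {"x":-0.0031,"y":0.025,"roll":0,"z":0}
    - {"x":-0.0037,"y":0.03,"roll":0,"z":0}
    - {"x":-0.0043,"y":0.035,"roll":0,"z":0}
    - {"x":-0.0049,"y":0.04,"roll":0,"z":0}
    - {"x":-0.0055,"y":0.045,"roll":0,"z":0}
    - {"x":-0.0058,"y":0.047,"roll":0,"z":0}

```text
time_s: 11.4
tool_pos: [0.539, 0.0558, 0.0598]
eef_rot: [0.663, 0.749, 0.0, -0.0]
ft_force: [0.9, -0.5, -1.0]
finger_gap: 0.548
```

servo_tool:
  commands:
    - {"x":0,"y":0,"roll":0,"z":0}
    - {"x":0.0015,"y":-0.012,"roll":0,"z":0}
    - {"x":0.003,"y":-0.025,"roll":0,"z":0}
    - {"x":0.003,"y":-0.025,"roll":0,"z":0.02}
    - {"x":0.003,"y":-0.025,"roll":0,"z":0.05}
    - {"x":0.003,"y":-0.025,"roll":0,"z":0.08}
    - {"x":0.003,"y":-0.025,"roll":0,"z":0.11}
    - {"x":0.003,"y":-0.025,"roll":0,"z":0.13}
    - {"x":0.003,"y":-0.025,"roll":0,"z":0.13}
    - {"x":0.003,"y":-0.025,"roll":0,"z":0.13}

```text
time_s: 12.4
tool_pos: [0.5422, 0.0292, 0.1897]
eef_rot: [0.663, 0.748, 0.0, 0.0]
ft_force: [0.0, 0.2, 0.1]
finger_gap: 0.551
```

Run:
```python
from h import *
get_image("scene");get_image("scene")
s=bot.get_state()
print(s["time_s"],s["tool_pos"],s["ft_force"],s["qd"].round(4))
cv2.imwrite("pics/w6.png",get_image("wrist")[:,:,::-1])
```

```text
12.5 [0.54121263 0.02951008 0.18830798] [ 0.56415229  0.19096619 -0.27771869] [ 0.0059  0.0078 -0.0057  0.0021 -0.0002  0.0015]
```

View pics/w6.png

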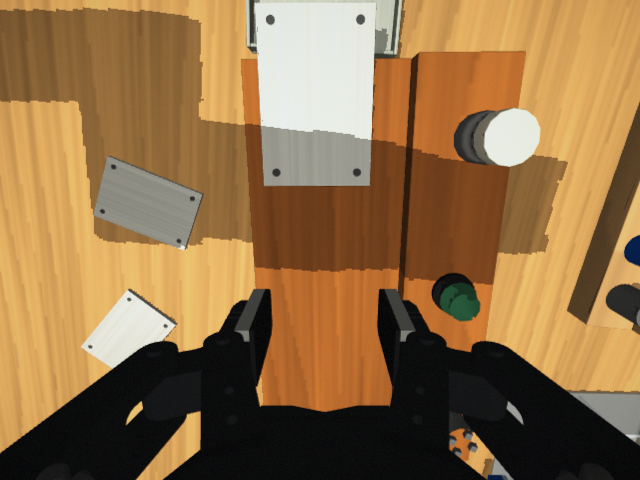

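Run:
```python
from h import *
C=cam("wrist")
e=back(C,[(242,59.5),(412,57)],.06);p=back(C,[(264,185.5),(370,185.5),(375,2.5),(256,1.5)],.066)
a=np.deg2rad(6.95);u=np.array([-np.sin(a),np.cos(a),0]);v=np.array([np.cos(a),np.sin(a),0])
print("end",(e@u).round(4),(e@v).round(4));print("plate",(p@u).round(4),(p@v).round(4))
```

```text
end [0.0878 0.0893] [0.4821 0.6014]
plate [0.0005 0.0005 0.1206 0.1212] [0.4943 0.5745 0.5734 0.495 ]
```

servo_tool:
  commands:
    - {"x":0,"y":0,"roll":0,"z":-0.03}
    - {"x":0,"y":0,"roll":0,"z":-0.07}
    - {"x":0,"y":0,"roll":0,"z":-0.1}
    - {"x":0,"y":0,"roll":0,"z":-0.12}
    - {"x":0,"y":0,"roll":0,"z":-0.127}
    - {"x":0,"y":0,"roll":0,"z":-0.13}
    - {"x":0,"y":0,"roll":0,"z":-0.13}
    - {"x":-0.001,"y":0.008,"roll":0,"z":-0.13}
    - {"x":-0.0018,"y":0.015,"roll":0,"z":-0.13}
    - {"x":-0.0025,"y":0.02,"roll":0,"z":-0.13}

```text
time_s: 13.55
tool_pos: [0.5402, 0.0512, 0.0608]
eef_rot: [0.663, 0.749, 0.001, 0.001]
ft_force: [-0.4, -0.1, -0.3]
finger_gap: 0.546
```

servo_tool:
  commands:
    - {"x":-0.0004,"y":0.003,"roll":0,"z":0}
    - {"x":-0.0007,"y":0.006,"roll":0,"z":0}
    - {"x":-0.001,"y":0.008,"roll":0,"z":0}
    - {"x":-0.0012,"y":0.01,"roll":0,"z":0}
    - {"x":-0.0015,"y":0.012,"roll":0,"z":0}
    - {"x":-0.0016,"y":0.013,"roll":0,"z":0}
    - {"x":-0.0016,"y":0.013,"roll":0,"z":0}
    - {"x":-0.0016,"y":0.013,"roll":0,"z":0}
    - {"x":0,"y":0,"roll":0,"z":0}
    - {"x":0.0015,"y":-0.012,"roll":0,"z":0}

```text
time_s: 14.55
tool_pos: [0.5411, 0.0375, 0.0597]
eef_rot: [0.663, 0.749, -0.0, -0.0]
ft_force: [-0.2, 0.5, 0.3]
finger_gap: 0.549
```

servo_tool:
  commands:
    - {"x":0,"y":0,"roll":0,"z":0.03}
    - {"x":0,"y":0,"roll":0,"z":0.06}
    - {"x":0,"y":0,"roll":0,"z":0.09}
    - {"x":0,"y":0,"roll":0,"z":0.12}
    - {"x":0,"y":0,"roll":0,"z":0.15}
    - {"x":0,"y":0,"roll":0,"z":0.16}
    - {"x":0,"y":0,"roll":0,"z":0.16}
    - {"x":0,"y":0,"roll":0,"z":0.16}
    - {"x":0,"y":0,"roll":0,"z":0.16}
    - {"x":0,"y":0,"roll":0,"z":0.16}

```text
time_s: 15.55
tool_pos: [0.5402, 0.0381, 0.2181]
eef_rot: [0.663, 0.749, -0.001, -0.001]
ft_force: [-1.7, -0.1, -0.2]
finger_gap: 0.551
```

Run:
```python
from h import *
im=get_image("scene");cv2.imwrite("pics/c7.png",cv2.resize(im[190:310,200:450,::-1],None,fx=3.2,fy=3.2,interpolation=2))
im=get_image("side");cv2.imwrite("pics/s7.png",cv2.resize(im[170:320,270:430,::-1],None,fx=4,fy=4,interpolation=2))
s=bot.get_state()
print(s["time_s"],s["tool_pos"],s["ft_force"],s["qd"].round(4))
cv2.imwrite("pics/w7.png",get_image("wrist")[:,:,::-1])
```

```text
15.65 [0.54056616 0.03822903 0.21866211] [-0.2787517  -0.3096926   0.20163383] [ 0.0039 -0.0034  0.0079  0.0013 -0.0004 -0.0006]
```

View pics/w7.png

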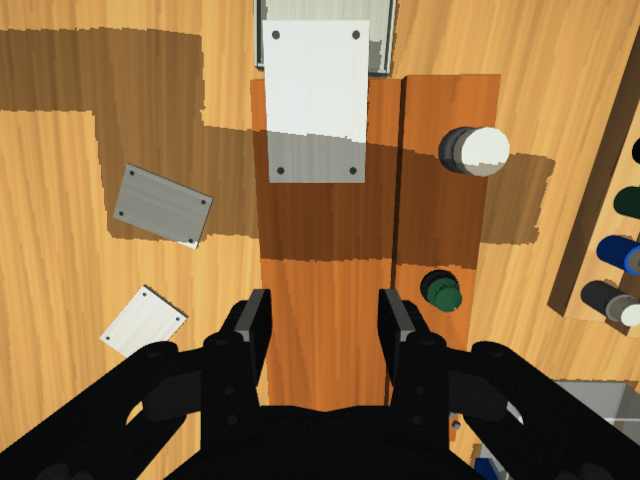

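View pics/c7.png

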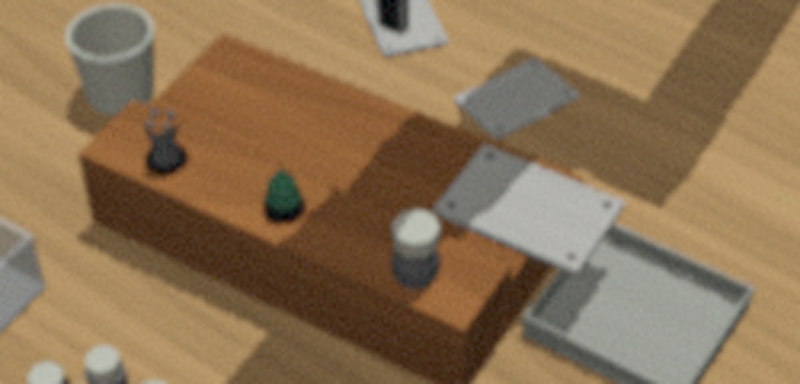

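View pics/s7.png

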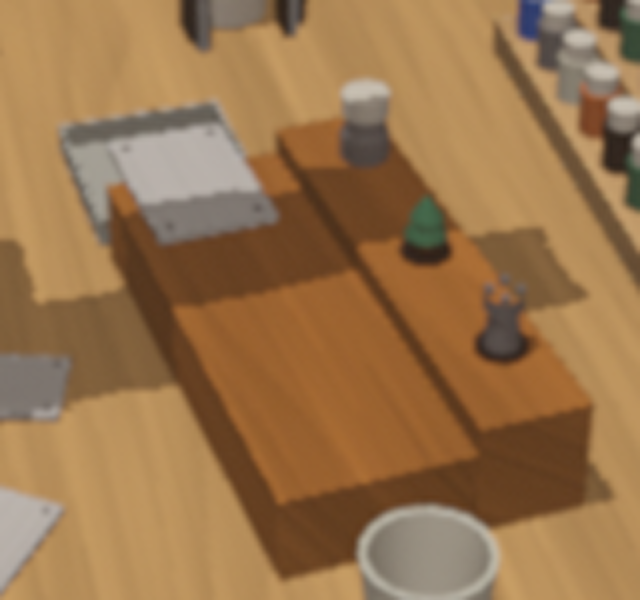

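Run:
```python
from h import *
C=cam("wrist")
e=back(C,[(251,80.5),(403,79)],.06);p=back(C,[(269,182.5),(365.5,182),(368.5,20),(264,21)],.066)
a=np.deg2rad(6.95);u=np.array([-np.sin(a),np.cos(a),0]);v=np.array([np.cos(a),np.sin(a),0])
print("end",(e@u).round(4),(e@v).round(4));print("plate",(p@u).round(4),(p@v).round(4))
d=(p[2]+p[3]-p[0]-p[1])/2;print(np.rad2deg(np.arctan2(-d[0],d[1])))
```

```text
end [0.0872 0.0883] [0.4825 0.603 ]
plate [0.0075 0.008  0.1277 0.1271] [0.4942 0.5754 0.5736 0.4957]
7.0103588264616254
```

```bash
python3 -c "
from rig import order
print(order.sign_off())"
```

```text
the job is handed in; nothing more can be done
None
```

The plate now sticks out about 40 mm (a third of its 120 mm) over the tray end of the ledge. It points straight out and lies flat. I pushed its rear edge squarely along the lane with both half-open fingertips, stopped at about 32 mm to measure, then pushed the last 8 mm.

- **Overhang and angle:** The last wrist picture gave an overhang of about 39.6 mm. The plate's heading is 7.0° against the ledge's 6.95°, so they agree within measuring error.
- **Other things:** In the last scene, side and wrist pictures, the jar, tree, tower, pot and tray look where they were. I compared them by eye and did not measure them again. I also did not look again at the brush, bottle and cup.
- **Robot:** The gripper is clear, about 0.22 m above the table, with no force beyond sensor noise. I handed the job in at about 15.7 s. The highest force reading was about 14 N, when I touched the lane lightly to find the fingertip height.
- **Disagreement:** The fixed cameras differed by about 9 mm on where the ledge lies along its length. I therefore took the overhang from the plate end and ledge end seen in the same wrist picture.

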